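Bench-test a freewheel hub both ways

TASK

Test the freewheel hub that has the T-bar handle. Turn the bar clockwise (seen from above), the way it grips, until the flange's pointer stands in front of the index post on the base; then turn the bar back the other way, where it spins loose, until it lies along the long sides of the base again, and let go. The pointer must be left at the post; leave the other hub, with the round knob, alone.

Things in the scene. Friction and masses are not known exactly. Their poses are not given: they have to be found in the camera images.
- bar_hub_grip (a point): Centre of the black T-bar grip of the hub under test, on its upright turning axis. Grip: block 72 mm long (point x), 16 wide (point y), 36 high; top 18 mm above this point. 23 mm below it is the top of a steel plate (radius 22 mm), from which a flat arm reaches 48 mm out along point +x. All on a fixed grey base plate 170 x 120 x 12 mm centred under the axis, on the bench 74 mm below this point.
- bar_hub_handle (a joint): Turn of the T-bar, rad, grows clockwise seen from above, no stops; 0 = along the base's long sides, arm away from the post; starts within 0.1 of 0. Clockwise a pawl catches the next of 30 teeth (0 to 12 degrees of free play) and carries the flange along, at about 0.2 N m. Anticlockwise it clicks over the teeth (under 0.1 N m), the flange stays. Stays where left.
- bar_hub_flange (a joint): Turn of the aluminium flange (radius 50 mm, 40 mm below the grip's centre, same axis), rad, grows clockwise seen from above. Its pointer is a 10 mm wide tongue with an arrow tip 68 mm from the axis. 0 = pointer in front of the index post, a 7 mm upright steel pin 76 mm from the axis at the middle of one short end of the base. Starts at -1.05 to -0.7. Has friction, stays where left.
- knob_hub_arm (a point): End of the steel arm (48 mm from the axis, 50 mm above the bench) under the handle of the other hub, which is alike but has a round black knob, 46 mm in diameter, in place of the T-bar. To be left alone.

How it is judged:
On the way:
1. with the bar turned clockwise, it has carried the pointer to within 0.25 rad of the index post (value of joint bar_hub_flange between -0.25 and 0.25 rad and value of joint bar_hub_handle above 0.3 rad), for 0.2 s.
At the end, for the whole second after the job is handed in: The pointer of the T-bar hub stands within 0.25 rad (14 degrees) of the index post, and its bar is back within 0.26 rad (15 degrees) of the base's long sides, at rest (value of joint bar_hub_flange between -0.25 and 0.25 rad and value of joint bar_hub_handle between -0.26 and 0.26 rad and velocity of joint bar_hub_handle between -0.1 and 0.1 rad/s); the robot touches nothing.
It fails at once if the handle of the hub with the round knob is turned (its arm moved more than 12 mm) (distance of knob_hub_arm from where it was at the start of the episode above 0.012 m).
It also fails if it takes over 38 s, if anything falls off the work surface, if the arm or the gripper's body presses on something with over 40 N, if the wrist force passes 120 N, or if a joint passes its speed limit or range.

ROBOT

A 6-joint arm with a two-finger parallel gripper is mounted at the origin on a cart in front of the work surface, level with it; the furniture and walls round the work are solid. World frame = base frame: x ahead of the robot, y to its left, z up, the work surface at z = 0. Lengths are in m, angles in rad, forces in N, time in s.
With the tool pointing down it reaches from about 0.4 to 0.925 m from the base axis. Payload 3.4 kg.
Tool frame: the origin (TCP) lies at the very end of the fingers, on their centre line; the grasp point (between the pads) lies 19 mm behind it (manip.pinch_z is the distance from the TCP to the grasp point, in m); z points along the fingers, x is the direction in which the jaws open and shut, and the axes are right-handed (so a half turn about z gives the same grasp; the last joint's range is limited). The gripper opens to 85 mm and grips with 20 to 120 N. Pads are 22 mm wide; open, the fingers measure 114 mm over their backs; the gripper's body (76 mm by 85 mm) begins 54 mm behind the grasp point. The pads swing forward as they close: fully open they stand 13 mm farther back than shut.
Start: joints at [-1.194, 0.307, 1.506, -0, 1.328, -0.073], TCP at [0.25, -0.518, 0.193] pointing down, gripper open.
Joint ranges: [-3.12, 3.12], [-1.05, 2.28], [0.14, 2.33], [-1.42, 4.57], [0.1, 2.73], [-2.68, 2.68]. Speed limits (rad/s): [2.57, 2.57, 3.14, 3.14, 3.14, 3.14].

INTERFACE

Orientations are given as a 3x3 rotation matrix whose columns are the frame's x, y, z axes.
In Python, from plant import manip, monitor, viewer, models gives the robot as it stands. Calls block until the motion is done:
- manip.move_ptp(position, orientation): joint-space move of the TCP to a pose.
- manip.move_linear(position, ori=None, rate=0.15, force_limit=None): straight line of the TCP; ori=None keeps the orientation; rate is the mean speed in m/s. With force_limit (N) it stops when the force on the tool has changed by that much, and returns True; else False.
- manip.movej(angles): joint-space move.
- manip.command_gripper(opening, grip_force=None): opening from 0.0 (shut) to 1.0 (fully open); grip_force is the grip in N (None keeps the last); returns when the fingers have stopped.
- manip.pause(seconds).
- manip.inverse_kinematics(position, orientation): joint angles nearest the present ones, or None.
- monitor.observe(): the state.
- viewer.snapshot(name): name is "scene" or "side" or "wrist"; returns a dict with "frame" (400x640x3 uint8, red, green, blue), "fx", "fy", "cx", "cy" (pixels), "rvec" (rotation vector, rad) and "tvec" (3), from world to camera coordinates, as OpenCV has them. Camera axes: x right, y down, z forward; pixel columns grow to the right and rows downward; lengths in m; the calibration is good to about 2 mm. A picture is of the moment at which its call begins. There is no depth.
A pose or a line that the arm cannot do raises manip.IKError and nothing moves.
- manip.job_done(): hands the job in, once; it reports no verdict.
Trained networks look in the newest picture that a camera, given by its name, has taken for a name from the list of things; names that differ only in an ending like _2 or _b are one class to them, and where a whole thing is asked for, a point or a joint stands for the part that bears it (a point fixed in the world has none). Each returns a list of dicts, best first, with "p" (0 to 1); they miss things now and then, are a little off and sometimes report something else, mostly with a low value. They report only what shows in the picture. A call takes as long as a camera call.
- models.look_for(camera, query): "xyz" ([x, y, z] in m, in world coordinates, good to about 4 mm: the middle of the surface that is visible of it).
- models.outline_of(camera, query): "mask" (400x640 bool, what is visible of it).
- models.landmark_of(camera, query): "xyz" ([x, y, z] in m, in world coordinates, good to about 4 mm: a listed point, or the origin of a listed thing).
The state is a dict: "time": time; "qpos": joint angles; "qd": joint speeds; "tau": joint torques, N m; "tool_pos": TCP position; "ee_rot": TCP orientation; "ft_force": force on the tool from outside, world axes, zero at the start; "moment": the same for the moment, N m; "opening": opening from 0.0 (shut) to 1.0 (fully open).
Only numpy, scipy, OpenCV 4.12 (cv2) and the standard library are available. Lean on these libraries where they do the work, as an engineer would, in place of code of your own. Each camera call takes 0.05 s, during which the arm holds its last target. There are 200 camera calls.

## Working session

There is one attempt and no reset: what is moved stays moved. The work goes in short steps, each a Python script; the robot and the scene stay as the last script left them, time stands still between calls to the robot, and variables do not carry over. Pictures are saved under pics/ and viewed, about 8 in all and at most 12, crops included, and the job is handed in when it is done.

```bash
mkdir -p pics; ls; python3 - <<'E'
from plant import manip, monitor, viewer, models
import cv2,numpy as np
for c in ("scene","side"):
    s=viewer.snapshot(c); cv2.imwrite(f"pics/{c}0.png",s["frame"][:,:,::-1])
    R=cv2.Rodrigues(np.array(s["rvec"]))[0]; print(c,-R.T@np.array(s["tvec"]).ravel(),s["fx"])
    for q in ("bar_hub_grip","knob_hub_arm"):
        print(q,[(np.round(d["xyz"],3),round(d["p"],2)) for d in models.landmark_of(c,q)])
    for q in ("bar_hub_grip","bar_hub_flange","bar_hub_handle"):
        print("look",q,[(np.round(d["xyz"],3),round(d["p"],2)) for d in models.look_for(c,q)])
print(monitor.observe()["time"])
E
```

```text
pics
scene [0.09280955 0.8755366  0.78165461] 491.18052485521514
bar_hub_grip [(array([ 0.46 , -0.254,  0.074]), 0.64)]
knob_hub_arm [(array([0.54 , 0.171, 0.051]), 0.74)]
look bar_hub_grip [(array([ 0.459, -0.249,  0.069]), 0.72)]
look bar_hub_flange [(array([ 0.447, -0.232,  0.038]), 0.98)]
look bar_hub_handle [(array([ 0.457, -0.249,  0.068]), 0.71)]
side [0.12568893 0.84515605 0.47986557] 481.5346712778557
bar_hub_grip []
knob_hub_arm [(array([0.543, 0.175, 0.047]), 0.62)]
look bar_hub_grip [(array([ 0.456, -0.251,  0.069]), 0.92)]
look bar_hub_flange [(array([ 0.447, -0.232,  0.032]), 0.7), (array([0.493, 0.213, 0.074]), 0.38)]
look bar_hub_handle [(array([ 0.46 , -0.252,  0.068]), 0.77)]
0.6
```

View pics/scene0.png

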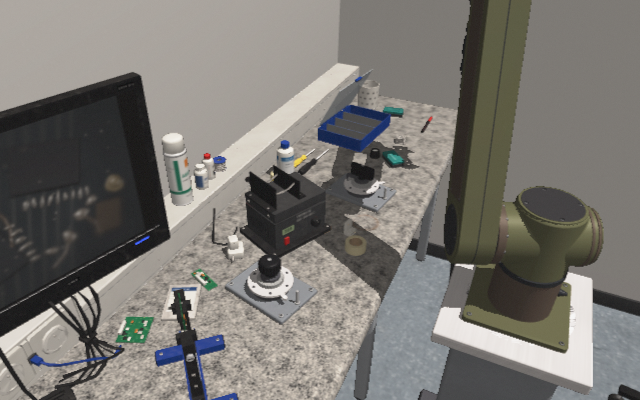

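```bash
python3 - <<'E'
from plant import manip, monitor, viewer, models
import cv2,numpy as np
s=viewer.snapshot("wrist"); cv2.imwrite("pics/wrist0.png",s["frame"][:,:,::-1])
R=cv2.Rodrigues(np.array(s["rvec"]))[0]; print(-R.T@np.array(s["tvec"]).ravel(),s["fx"],R)
o=monitor.observe();print(o["tool_pos"],o["ee_rot"])
E
```

```text
[ 0.32121159 -0.48134618  0.37539711] 280.9011038893957 [[ 4.35941573e-01 -8.99974599e-01 -8.15719164e-04]
 [-8.56442884e-01 -4.15133249e-01  3.06871263e-01]
 [-2.76514974e-01 -1.33079324e-01 -9.51750683e-01]]
[ 0.2505053  -0.51757834  0.19303993] [[ 4.35727735e-01 -9.00078520e-01 -7.37426730e-06]
 [-9.00078519e-01 -4.35727734e-01 -5.04166643e-05]
 [ 4.21657838e-05  2.86053585e-05 -9.99999999e-01]]
```

```bash
python3 - <<'E'
from plant import manip, monitor, viewer, models
import cv2,numpy as np
o=monitor.observe(); R=o["ee_rot"]
manip.move_ptp([0.43,-0.265,0.2],R)
s=viewer.snapshot("wrist"); cv2.imwrite("pics/wrist1.png",s["frame"][:,:,::-1])
for k in("bar_hub_grip","knob_hub_arm"):
    print(k,[(np.round(d["xyz"],4),round(d["p"],2)) for d in models.landmark_of("wrist",k)])
def proj(p): return cv2.projectPoints(np.array([p],float),np.array(s["rvec"]),np.array(s["tvec"]),np.array([[s["fx"],0,s["cx"]],[0,s["fy"],s["cy"]],[0,0,1]]),None)[0].ravel()
print(proj([.459,-.252,.074]),proj([.459+.05,-.252,.074]))
print(monitor.observe()["time"],monitor.observe()["qpos"])
E
```

```text
bar_hub_grip [(array([ 0.459 , -0.2573,  0.0723]), 0.91)]
knob_hub_arm []
[318.52274444 157.68984737] [339.40858519 114.66241922]
1.9833 [-6.38103030e-01  2.04046192e-01  1.63543046e+00 -4.16780627e-04
  1.30201446e+00  4.83814313e-01]
```

View pics/wrist1.png

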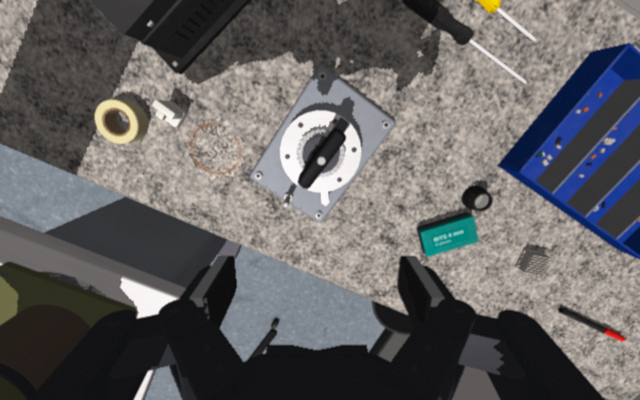

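```bash
cat > h.py <<'E'
from plant import manip, monitor, viewer, models
import cv2,numpy as np
def snap(cam,f):
    s=viewer.snapshot(cam); cv2.imwrite(f,s["frame"][:,:,::-1]); return s
def ray(s,u,v,z):
    R=cv2.Rodrigues(np.array(s["rvec"]))[0]; t=np.array(s["tvec"]).ravel()
    c=-R.T@t; d=R.T@np.array([(u-s["cx"])/s["fx"],(v-s["cy"])/s["fy"],1]); return c+d*(z-c[2])/d[2]
E
python3 - <<'E'
from h import *
i=cv2.imread("pics/wrist1.png"); cv2.imwrite("pics/c1.png",cv2.resize(i[60:225,230:410],None,fx=3.5,fy=3.5,interpolation=cv2.INTER_CUBIC))
s=snap("wrist","pics/wrist1b.png")
import pickle; pickle.dump(s,open("s1.pkl","wb"))
E
```

```text
(no output)
```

View pics/c1.png

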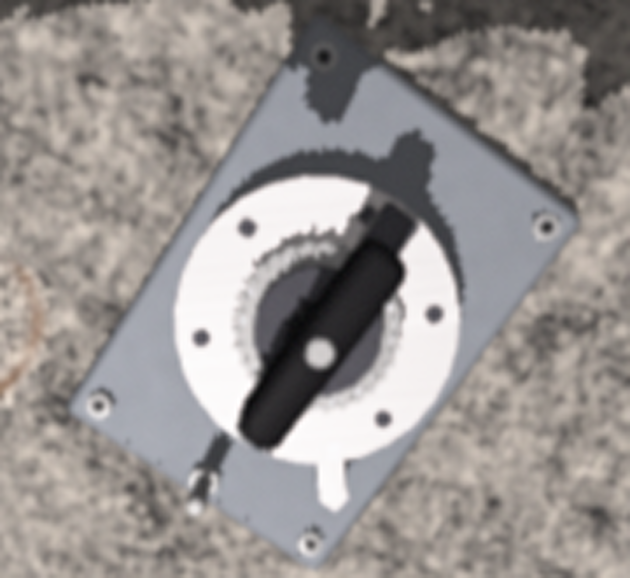

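```bash
python3 - <<'E'
from h import *; import pickle
s=pickle.load(open("s1.pkl","rb"))
P=lambda x,y,z: ray(s,230+x/3.5,60+y/3.5,z)
c=[P(*a,.012) for a in((324,57),(546,228),(310,542),(98,405))]
print(np.round(c,4)); ctr=np.mean(c,0); print("base ctr",ctr)
L=(c[0]-c[3])+(c[1]-c[2]); print("long ang",np.degrees(np.arctan2(L[1],L[0])), np.linalg.norm(c[0]-c[3]),np.linalg.norm(c[1]-c[0]))
a,b=P(392,255,.092),P(260,435,.092); d=a-b
print("axis top",P(320,353,.092),"bar mid",(a+b)/2,"len",np.linalg.norm(d),"ang",np.degrees(np.arctan2(d[1],d[0])))
t=P(335,510,.034)-ctr; p=P(205,485,.012)-ctr
for v in(t,p): print(np.linalg.norm(v[:2]),np.degrees(np.arctan2(v[1],v[0])))
E
```

```text
[[ 0.5409 -0.2183  0.012 ]
 [ 0.5248 -0.316   0.012 ]
 [ 0.3783 -0.2918  0.012 ]
 [ 0.3933 -0.1941  0.012 ]]
base ctr [ 0.45932704 -0.25505161  0.012     ]
long ang -9.347922389557324 0.1496029596579251 0.09901501835770803
axis top [ 0.45954606 -0.25514989  0.092     ] bar mid [ 0.46153156 -0.25554156  0.092     ] len 0.06569521003310273 ang -10.255501202605869
0.06848188821100215 -148.35261477775572
0.07828065285627037 171.98048285120726
```

```bash
cat >> h.py <<'E'
C=np.array([.4595,-.2551])
def Rz(deg):  # tool down, tool x at yaw deg
    a=np.radians(deg); c,s=np.cos(a),np.sin(a); return np.array([[c,s,0],[s,-c,0],[0,0,-1.]])
def turn(ddeg,n=1):  # + = clockwise
    for _ in range(n):
        q=np.array(monitor.observe()["qpos"],float); q[5]+=np.radians(ddeg/n); manip.movej(q)
def st():
    o=monitor.observe(); print("t",round(o["time"],2),"tcp",np.round(o["tool_pos"],4),"yaw",np.degrees(np.arctan2(o["ee_rot"][1][0],o["ee_rot"][0][0])).round(1),"F",np.round(o["ft_force"],1),"M",np.round(o["moment"],2),"open",round(o["opening"],3),"q6",round(o["qpos"][5],2))
E
python3 - <<'E'
from h import *
print(manip.inverse_kinematics([*C,.06],Rz(-100.3)))
manip.move_ptp([*C,.15],Rz(-100.3)); st()
manip.command_gripper(.6,60)
print(manip.move_linear([*C,.06],rate=.1,force_limit=15)); st()
manip.command_gripper(0.0,60); st()
s=snap("wrist","pics/wrist2.png")
E
```

```text
[-5.87184218e-01  3.79183797e-01  1.78427403e+00 -4.44089210e-16
  9.78134832e-01  1.16338102e+00]
t 2.73 tcp [ 0.4594 -0.2556  0.15  ] yaw -100.2 F [0.2 0.6 0.6] M [-0.    0.03 -0.01] open 0.999 q6 1.16
False
t 4.21 tcp [ 0.46   -0.2555  0.0605] yaw -100.3 F [-0.1 -0.6  0.1] M [0.06 0.03 0.03] open 0.601 q6 1.16
t 4.74 tcp [ 0.4595 -0.2551  0.0601] yaw -100.3 F [ 0.1 -0.8  0.5] M [-0.05 -0.02 -0.01] open 0.004 q6 1.16
```

View pics/wrist2.png

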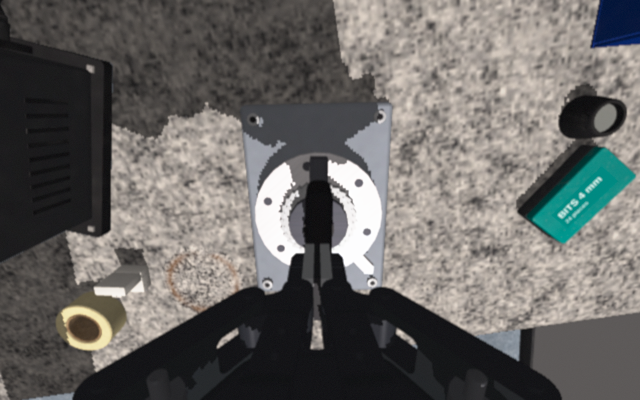

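```bash
python3 - <<'E'
from h import *
s=snap("wrist","pics/wrist3.png"); st()
K=np.array([[s["fx"],0,s["cx"]],[0,s["fy"],s["cy"]],[0,0,1]])
u=np.array([np.cos(np.radians(-10.3)),np.sin(np.radians(-10.3))])
i=cv2.imread("pics/wrist3.png")
for k,(r,z) in enumerate([(0,.06),(0,.079),(.036,.092),(-.036,.092)]):
    p=np.array([[*(C+r*u),z]]); x=cv2.projectPoints(p,np.array(s["rvec"]),np.array(s["tvec"]),K,None)[0].ravel(); print(r,z,x.round())
cv2.imwrite("pics/c3.png",cv2.resize(cv2.convertScaleAbs(i[150:330,230:410],alpha=2.5,beta=20),None,fx=3.2,fy=3.2,interpolation=cv2.INTER_CUBIC))
E
```

```text
t 4.84 tcp [ 0.4595 -0.2551  0.06  ] yaw -100.3 F [-0.   0.   0.5] M [ 0.01  0.04 -0.02] open 0.002 q6 1.16
0 0.06 [319. 229.]
0 0.079 [320. 241.]
0.036 0.092 [320. 192.]
-0.036 0.092 [320. 302.]
```

View pics/c3.png

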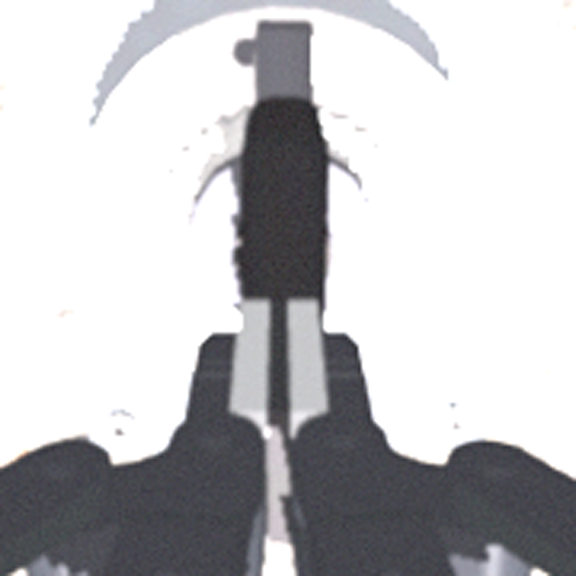

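```bash
python3 - <<'E'
from h import *
ims=[]
def cap(n):
    snap("wrist",f"pics/{n}.png"); st(); ims.append(cv2.resize(cv2.convertScaleAbs(cv2.imread(f"pics/{n}.png")[150:330,225:415],alpha=2.2,beta=20),None,fx=2.1,fy=2.1))
manip.command_gripper(.6); cap("a")
manip.command_gripper(.19); cap("b")
cv2.imwrite("pics/ab.png",np.hstack(ims))
E
```

```text
t 5.43 tcp [ 0.4595 -0.2551  0.06  ] yaw -100.3 F [ 0.3 -0.3  0.2] M [ 0.01 -0.02 -0.02] open 0.598 q6 1.16
t 5.92 tcp [ 0.4595 -0.2551  0.06  ] yaw -100.3 F [-0.1  0.6  0.2] M [0.02 0.01 0.01] open 0.193 q6 1.16
```

View pics/ab.png

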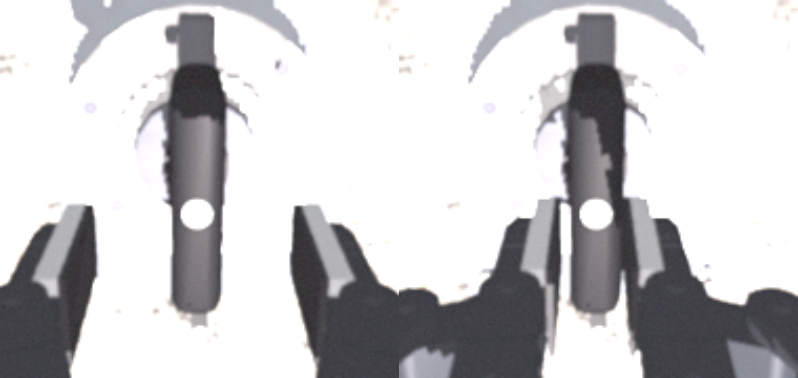

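```bash
python3 - <<'E'
from h import *
manip.command_gripper(0.0); st()
print(manip.move_linear([*C,.02],rate=.04,force_limit=6)); st()
z=monitor.observe()["tool_pos"][2]
manip.move_linear([*C,z+.015],rate=.1); manip.command_gripper(.6); st()
E
```

```text
t 6.22 tcp [ 0.4595 -0.2551  0.06  ] yaw -100.3 F [ 0.  -0.5  0.1] M [-0.02  0.04  0.01] open -0.0 q6 1.16
True
t 6.62 tcp [ 0.4599 -0.2554  0.0537] yaw -100.3 F [-0.4  0.5  7. ] M [0.16 0.21 0.03] open 0.0 q6 1.16
t 7.47 tcp [ 0.4595 -0.2551  0.0686] yaw -100.3 F [-0.7 -0.7  0.4] M [ 0.01 -0.05 -0.02] open 0.6 q6 1.16
```

```bash
python3 - <<'E'
from h import *
print(manip.move_linear([*C,.027],rate=.08,force_limit=12)); st()
manip.command_gripper(0.0,50); st()
s=snap("wrist","pics/wrist4.png")
K=np.array([[s["fx"],0,s["cx"]],[0,s["fy"],s["cy"]],[0,0,1]])
u=np.array([np.cos(np.radians(-10.3)),np.sin(np.radians(-10.3))]); v=np.array([-u[1],u[0]])
for r,w,z in [(0,.0,.092),(.011,.008,.092),(-.011,.008,.092),(.036,0,.092)]:
    print(r,w,z,cv2.projectPoints(np.array([[*(C+r*u+w*v),z]]),np.array(s["rvec"]),np.array(s["tvec"]),K,None)[0].ravel().round(1))
i=cv2.imread("pics/wrist4.png")
cv2.imwrite("pics/c4.png",cv2.resize(cv2.convertScaleAbs(i[120:320,220:420],alpha=2,beta=15),None,fx=3,fy=3,interpolation=cv2.INTER_CUBIC))
E
```

```text
False
t 8.15 tcp [ 0.4596 -0.2552  0.027 ] yaw -100.3 F [-0.1  0.3  0.4] M [ 0.  0. -0.] open 0.6 q6 1.16
t 8.56 tcp [ 0.4599 -0.2562  0.0278] yaw -100.3 F [-1.6 -4.1  4.2] M [-0.4   0.29  0.04] open 0.178 q6 1.16
0 0.0 0.092 [318.6 282.5]
0.011 0.008 0.092 [301.8 262.4]
-0.011 0.008 0.092 [302.4 301.6]
0.036 0 0.092 [318.8 212.8]
```

View pics/c4.png

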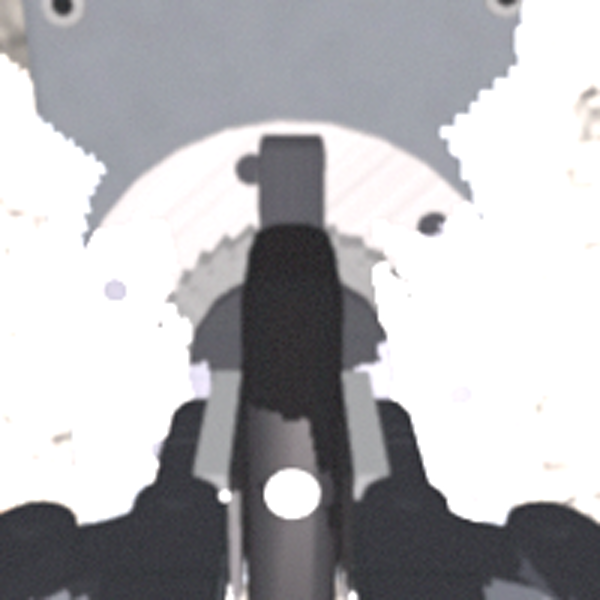

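```bash
python3 - <<'E'
from h import *
for k in range(7):
    turn(2.5)
    o=monitor.observe(); print(round(o["time"],2),np.degrees(np.arctan2(o["ee_rot"][1][0],o["ee_rot"][0][0])).round(1),np.round(o["moment"],2),np.round(o["ft_force"],1))
E
```

```text
8.86 -102.7 [-0.09  0.12 -0.07] [-1.2 -1.9  1. ]
9.11 -105.1 [-0.13  0.18  0.04] [-1.2 -1.4  1.1]
9.36 -107.5 [-0.12  0.05  0.12] [-1.4 -2.5  1. ]
9.61 -109.9 [-0.1   0.06  0.09] [-0.6 -1.1  2.3]
9.86 -112.3 [-0.12  0.07  0.08] [-0.4 -1.8  0.6]
10.11 -114.7 [-0.15  0.09  0.05] [-0.3 -1.8  2. ]
10.36 -117.1 [-0.18  0.1   0.04] [-0.9 -2.5  2.6]
```

```bash
python3 - <<'E'
from h import *
turn(29,3); manip.pause(.3); st()
turn(-46.0,4); st()
manip.command_gripper(.6); manip.move_linear([*C,.11],rate=.15); st()
manip.move_ptp([.43,-.265,.2],Rz(-64)); 
s=snap("wrist","pics/wrist5.png"); st()
import pickle; pickle.dump(s,open("s5.pkl","wb"))
i=cv2.imread("pics/wrist5.png"); cv2.imwrite("pics/c5.png",cv2.resize(i[60:225,230:410],None,fx=3.5,fy=3.5,interpolation=cv2.INTER_CUBIC))
E
```

```text
t 11.51 tcp [ 0.46   -0.2559  0.0278] yaw -145.5 F [ 0.2 -1.6  0.7] M [-0.05 -0.02  0.04] open 0.177 q6 1.95
t 12.74 tcp [ 0.4598 -0.2562  0.0278] yaw -100.7 F [-0.7 -1.5  1.2] M [-0.17  0.05  0.09] open 0.178 q6 1.17
t 13.88 tcp [ 0.459  -0.2548  0.1096] yaw -100.3 F [-0.2  0.8  0.5] M [-0.03 -0.02 -0.02] open 0.596 q6 1.16
t 14.62 tcp [ 0.4293 -0.2643  0.1984] yaw -64.1 F [-0.   0.3 -0.1] M [-0.01 -0.03  0.  ] open 0.6 q6 0.48
```

View pics/c5.png

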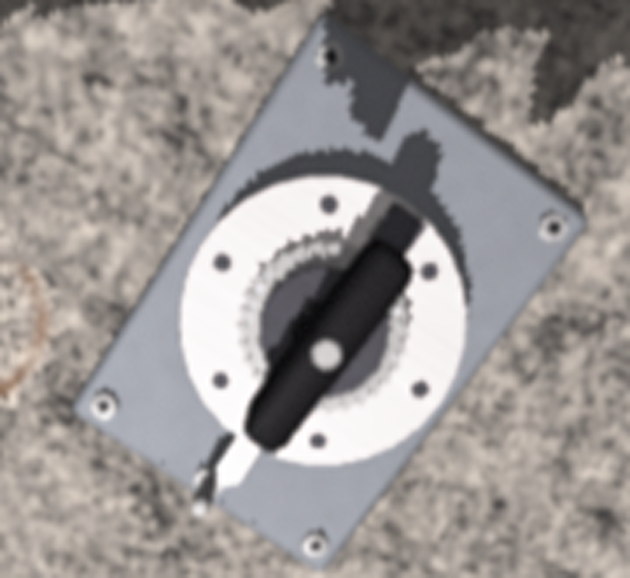

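```bash
python3 - <<'E'
from h import *; import pickle
s=pickle.load(open("s5.pkl","rb"))
P=lambda x,y,z: ray(s,230+x/3.5,60+y/3.5,z)
c=[P(*a,.012) for a in((330,57),(553,228),(315,545),(103,406))]; ctr=np.mean(c,0)
L=(c[0]-c[3])+(c[1]-c[2]); b=np.degrees(np.arctan2(L[1],L[0]))
d=P(395,258,.092)-P(266,435,.092)
t=P(224,487,.034)-ctr; a=np.degrees(np.arctan2(t[1],t[0]))
print(ctr,"bar cw deg",b-np.degrees(np.arctan2(d[1],d[0])),"flange cw deg",(b+180-a+180)%360-180,np.linalg.norm(t[:2]))
E
```

```text
[ 0.45942795 -0.25485516  0.012     ] bar cw deg 0.7419799862750907 flange cw deg -3.32503765472984 0.06875659686765923
```

```bash
python3 -c "
from h import *
manip.job_done(); st()"
```

```text
the job is handed in; nothing more can be done
the job is handed in; nothing more can be done
```

I tested the T-bar hub and handed the job in at about 15 s of the 38 s. The pointer is at the index post and the bar is back along the base.

- **What I did:** I gripped the bar and turned it about 45° clockwise, which carried the flange to the post, and held it there for 0.3 s. I then turned it back, let go and moved clear. I didn't touch the round-knob hub.
- **Last check (wrist picture, after letting go and moving clear):**
  - The pointer is about 3° short of the post (limit 14°).
  - The bar is about 1° from the base's long sides (limit 15°).
  - The force reading was about zero.
- **Disagreement found:** The fingertips are really about 38 mm above the reported TCP. My first grasp closed on air above the bar. I confirmed the offset with a light touch of about 7 N on the bar's top, then corrected the height. The second grasp held, with the opening at 0.178, or about 15 mm.
- **Not checked:**
  - The torque reading did not clearly show when the pawl caught, so I judged the turn by angle.
  - The pointer's position was measured only afterwards, not while the bar was held clockwise.
  - `job_done` reported no verdict.

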